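# Slide the star finder off the stack onto the ledge

## Task

Slide the blue star finder, the top disc of the stack of three, sideways off the stack and onto the green ledge beside it, so that it lies flat and wholly on the ledge. Keep it sliding flat, without lifting it or tipping it over, and leave the two discs beneath it stacked where they are.

Things in the scene. Friction and masses are not known exactly. Their poses are not given: they have to be found in the camera images.
- star_finder_centre (a point): Centre (half-way up) of the star finder, the loose top disc: plastic, blue rim, dark blue star map with white dots. 120 mm across, 12 mm thick, about 130 g; z up, yaw means nothing. It lies on the stack's axis within 3 mm; its underside starts 44 mm and its top 56 mm above the drawer floor (= the work surface). Too wide to grasp; it slides freely when its rim is pushed.
- disc_middle: The loose yellow disc just under the star finder, 120 mm across, 12 mm thick, about 130 g, origin at the centre of its underside (32 mm above the floor), z up. Must stay in place.
- disc_bottom: The loose white disc at the bottom of the stack, same size and mass, origin at the centre of its underside (20 mm above the floor, on a fixed round steel seat 116 mm across and 20 mm high). Must stay in place.
- ledge_top (a point): Centre of the top of the fixed green ledge: level square, 160 x 160 mm, x and y along its sides, z up, 42 mm above the floor (2 mm below the star finder's underside). It stands left or right of the stack, centre 150 mm from the stack's axis, one side square to that line, 10 mm from the discs' rims. Opposite is a low black tray (walls 22 mm high) with dividers; nothing else is within 90 mm of the stack.
Things that resemble listed ones, but are neither listed nor needed, are in the scene too. Of the things that look like the part that bears star_finder_centre, the middle-sized one is meant.

How it is judged:
At the end, for the whole second after the job is handed in: The star finder lies flat (within 0.1 rad) on the ledge, its centre within 25 mm of the ledge's centre along each side and 2 to 10 mm above the ledge's top; the middle and bottom discs are within 15 mm of where they started (x of star_finder_centre in the frame of ledge_top between -0.025 and 0.025 m and y of star_finder_centre in the frame of ledge_top between -0.025 and 0.025 m and z of star_finder_centre in the frame of ledge_top between 0.002 and 0.01 m and angle between star_finder_centre's own z axis and vertical below 0.1 rad and distance of each of disc_middle, disc_bottom from where it was at the start of the episode below 0.015 m); the robot touches nothing.
It fails at once if the middle or bottom disc is shifted by more than 15 mm (distance of any of disc_middle, disc_bottom from where it was at the start of the episode above 0.015 m).
It fails at once if the star finder is lifted: its centre rises more than 25 mm above its starting height (over 75 mm) (height (world z) of star_finder_centre above 0.075 m).
It fails at once if the star finder is tipped by more than 0.35 rad (angle between star_finder_centre's own z axis and vertical above 0.35 rad).
It also fails if it takes over 40 s, if anything falls off the work surface, if the arm or the gripper's body presses on something with over 40 N, if the wrist force passes 120 N, or if a joint passes its speed limit or range.

## Robot

A 6-joint arm with a two-finger parallel gripper is mounted at the origin on the work surface. World frame = base frame: x ahead of the robot, y to its left, z up, the work surface at z = 0. Lengths are in m, angles in rad, forces in N, time in s.
With the tool pointing down it reaches from about 0.4 to 0.825 m from the base axis. Payload 7 kg.
Tool frame: the origin (TCP) lies between the finger pads; the fingertips stand 22 mm ahead of it and the grasp point (between the pads) lies 3 mm ahead of it; z points along the fingers, y is the direction in which the jaws open and shut (so a half turn about z gives the same grasp; the last joint's range is limited). The gripper opens to 88 mm and grips with 3 to 60 N. Pads are 19 mm wide; open, the fingers measure 130 mm over their backs; the gripper's body (78 mm by 193 mm) begins 47 mm behind the grasp point.
Start: joints at [1.615, 0.359, 0.012, 0, -1.224, -0.288], TCP at [0.163, 0.655, 0.249] pointing down, gripper open.
Joint ranges: [-3.07, 3.07], [-1.43, 2.12], [-1.02, 1.25], [-3.03, 1.67], [-3.05, -0], [-3.03, 3.03]. Speed limits (rad/s): [2.39, 2.39, 3.01, 3.14, 3.14, 3.14].

## Interface

Orientations are given as [roll, pitch, yaw] about the fixed x, y, z axes, in that order (R = Rz(yaw) Ry(pitch) Rx(roll)).
In Python, from station import arm, optics gives the robot as it stands. The module is installed in compiled form; this text tells all that it offers.
- The arm moves only by the tool jog_arm, never from a script. Its argument "motion" is a list that holds one entry, the list of rows, each a list of 7 numbers: the shift along the tool's x, y, z in m, then the turn, a rotation vector about the tool's x, y, z in degrees, then the finger opening in m, from 0 to 0.0876. In form: [[[x, y, z, rx, ry, rz, grip], ...]]. A call has 1 to 8 rows; each row is the pose to reach, as a shift and turn from the pose measured when the call began, along the tool's axes at that moment; what a row does not reach only later rows make up. A row lasts 1/10 s, in which the tool goes at most 50 mm and 8.59 degrees, less where a joint would pass 70% of its speed; a pose out of reach is approached as far as the arm can. A call with a gripper value outside its range is refused whole. The fingers move at their own pace and stop on an object; "newtons" is the grip in N (left out, the last holds). Time passes only in rows, so rows that repeat a pose let the fingers close. It gives the time, the measured TCP pose, the force and the opening at its end, in the units of the state.
- arm.get_state(): the state, without advancing time (a new reading comes with each control period).
- optics.grab_frame(name): name is "scene" or "top"; returns the picture (400x640x3 uint8, red, green, blue); there is no depth.
- optics.camera_model(name): a dict with "mtx" (3x3 intrinsics, pixels), "D" ([k1, k2, p1, p2, k3] as OpenCV has them; the pictures are not rectified), "R" (3x3) and "t" (3): a world point X has camera coordinates R X + t. Camera axes: x right, y down, z forward; pixel columns grow to the right and rows downward; lengths in m; the calibration is good to about 2 mm. A picture is of the moment at which its call begins. camera_model takes no time and is no camera call.
- arm.job_done(): hands the job in, once; it reports no verdict.
The state is a dict: "t": time; "q": joint angles; "qd": joint speeds; "joint_efforts": joint torques, N m; "eef_pos": TCP position; "ee_rot": TCP orientation; "force": force on the tool from outside, world axes, zero at the start; "moment": the same for the moment, N m; "width": finger opening in m.
Only numpy, scipy, OpenCV 4.12 (cv2) and the standard library are available. Lean on these libraries where they do the work, as an engineer would, in place of code of your own. Each camera call takes 0.05 s, during which the arm holds its last target.

## Working session

There is one attempt and no reset: what is moved stays moved. The work goes in short steps, Python scripts to look and compute and a tool call to move; the robot and the scene stay as the last step left them, time stands still between calls to the robot, and variables do not carry over. Pictures are saved under pics/ and viewed, and the job is handed in when it is done.

Besides the shell and the picture viewer there is one more tool, called in YAML: its name, and indented under it one key for each argument. jog_arm: Moves the arm, as the interface text tells. Its arguments: {"type":"object","properties":{"motion":{"type":"array","items":{"type":"array","items":{"type":"array","items":{"type":"number"}}}},"newtons":{"type":"number"}},"required":["motion"]}

```bash
mkdir -p pics; python3 - <<'E'
from station import arm, optics
import cv2, numpy as np
s=arm.get_state(); print(s)
for n in("scene","top"):
    im=optics.grab_frame(n); cv2.imwrite(f"pics/{n}0.png",im[:,:,::-1])
    m=optics.camera_model(n); print(n,m)
E
```

```text
{'t': 0.0, 'q': array([ 1.61508135e+00,  3.59387168e-01,  1.10608664e-02, -3.79535689e-04,
       -1.22411554e+00, -2.88096382e-01]), 'qd': array([ 0.00020324,  0.00115673, -0.0017814 ,  0.00213143,  0.00072391,
       -0.00182875]), 'joint_efforts': array([ 8.63644673e-04, -5.82716274e+01,  2.93061072e+01,  6.99706972e+00,
        7.16474999e-03, -1.50871174e-04]), 'eef_pos': array([0.16285384, 0.65458242, 0.24761806]), 'ee_rot': array([ 3.13991358e+00, -1.25501642e-04, -2.43940506e-01]), 'force': array([ 0.51937167, -0.04695962, -0.48527891]), 'moment': array([ 0.04748408,  0.0001905 , -0.02614024]), 'width': 0.08782618147993887}
scene {'mtx': array([[493.31002534,   0.        , 326.94938993],
       [  0.        , 493.31002534, 196.8936775 ],
       [  0.        ,   0.        ,   1.        ]]), 'D': array([-0.11452788,  0.        ,  0.        ,  0.        ,  0.        ]), 'R': array([[ 0.48673351,  0.87350419,  0.00899544],
       [ 0.48752776, -0.26308649, -0.83252759],
       [-0.72484976,  0.4096046 , -0.55391055]]), 't': array([-0.32708103, -0.17118246,  1.16018262])}
top {'mtx': array([[470.87405006,   0.        , 320.52308921],
       [  0.        , 470.87405006, 195.05756716],
       [  0.        ,   0.        ,   1.        ]]), 'D': array([0.04353177, 0.        , 0.        , 0.        , 0.        ]), 'R': array([[ 0.01469985, -0.99988395, -0.00400022],
       [-0.97812978, -0.01354967, -0.20755368],
       [ 0.20747539,  0.00696374, -0.97821545]]), 't': array([0.06792583, 0.50167187, 0.77572569])}
```

View pics/scene0.png

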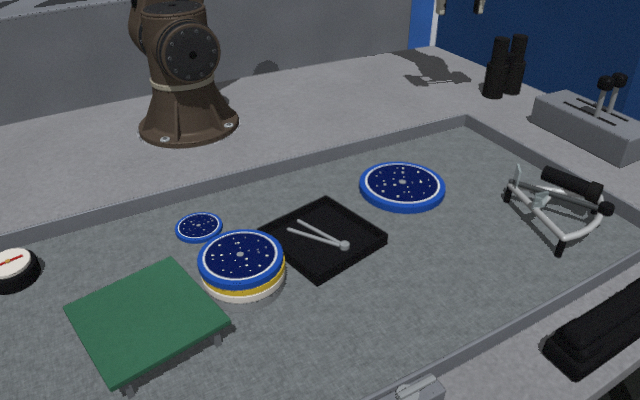

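View pics/top0.png

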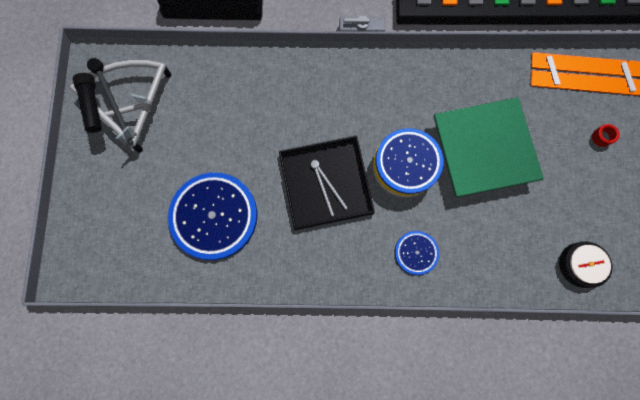

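Top view: star finder on the stack at about (409,161). The green ledge is to its right, with corners near (435,111), (519,98), (542,180) and (457,196). The tray is to its left, and the large and small decoys are at (212,215) and (417,253). The ledge is on the robot's right (−y).

```bash
cat > h.py <<'E'
import cv2, numpy as np
from station import arm, optics
def ray(n,uv,z):
    m=optics.camera_model(n)
    p=cv2.undistortPoints(np.array(uv,float).reshape(-1,1,2),m["mtx"],m["D"]).reshape(-1,2)
    d=np.c_[p,np.ones(len(p))]@m["R"]; c=-m["R"].T@m["t"]
    return c+d*((z-c[2])/d[:,2])[:,None]
def cnts(mask):
    c,_=cv2.findContours(mask.astype(np.uint8),cv2.RETR_EXTERNAL,cv2.CHAIN_APPROX_NONE)
    return sorted(c,key=cv2.contourArea,reverse=True)
E
cat > m.py <<'E'
from h import *
import sys
from scipy.optimize import least_squares
for n in("scene","top"):
    im=cv2.imread(f"pics/{n}{sys.argv[1]}.png"); h=cv2.cvtColor(im,cv2.COLOR_BGR2HSV)
    g=(abs(h[...,0].astype(int)-75)<20)&(h[...,1]>90)&(h[...,2]>30)
    c=cnts(g)[0]; q=cv2.approxPolyDP(cv2.convexHull(c),6,True).reshape(-1,2)
    P=ray(n,q,.042); print(n,"ledge px",q.tolist()); print(np.round(P,4).tolist(),"mean",P.mean(0))
    r=cv2.minAreaRect(ray(n,c.reshape(-1,2),.042)[:,:2].astype(np.float32)); print("rect",r)
    b=(abs(h[...,0].astype(int)-112)<14)&(h[...,1]>150)&(h[...,2]>40)
    b[:50]=0
    for c in cnts(cv2.morphologyEx(b.astype(np.uint8),cv2.MORPH_CLOSE,np.ones((5,5))))[:4]:
        hull=cv2.convexHull(c).reshape(-1,2)
        if cv2.contourArea(c)<300: continue
        for z in(.056,):
            W=ray(n,hull,z)[:,:2]; cc,rr=cv2.minEnclosingCircle(W.astype(np.float32))
            f=least_squares(lambda p:np.hypot(*(W-p[:2]).T)-p[2],[*W.mean(0),.06],loss='soft_l1',f_scale=.001).x
            print(" disc px",hull.mean(0).round(),"fit",f.round(4),"enc",np.round(cc,4),rr)
E
python3 m.py 0
```

```text
scene ledge px [[171, 257], [230, 323], [110, 390], [63, 307]]
[[0.51, -0.1666, 0.042], [0.6678, -0.1343, 0.042], [0.6993, -0.2857, 0.042], [0.5428, -0.32, 0.042]] mean [ 0.60497372 -0.22662831  0.042     ]
rect ((0.604662299156189, -0.22588957846164703), (0.1654297113418579, 0.15871968865394592), 12.624188423156738)
 disc px [229. 252.] fit [ 0.5363 -0.0954  0.0916] enc [ 0.537 -0.095] 0.10094697773456573
 disc px [557.  82.] fit [0.3446 1.1617 0.3405] enc [0.3335 1.1562] 0.342837393283844
 disc px [406. 190.] fit [0.5271 0.2248 0.0791] enc [0.5279 0.2255] 0.08198345452547073
 disc px [477.  56.] fit [0.0387 0.8603 0.0875] enc [0.0428 0.8639] 0.09372462332248688
top ledge px [[518, 98], [542, 178], [456, 196], [434, 115]]
[[0.6908, -0.2861, 0.042], [0.5394, -0.3177, 0.042], [0.5046, -0.1651, 0.042], [0.6564, -0.1315, 0.042]] mean [ 0.597795   -0.22511121  0.042     ]
rect ((0.5979710817337036, -0.22488628327846527), (0.1597210168838501, 0.16044588387012482), 12.426566123962402)
 disc px [210. 217.] fit [0.4618 0.2625 0.0769] enc [0.4619 0.2622] 0.07756779342889786
 disc px [411. 161.] fit [ 0.5658 -0.0817  0.0599] enc [ 0.5656 -0.0821] 0.06058892980217934
 disc px [416. 252.] fit [ 0.4023 -0.0897  0.0371] enc [ 0.4026 -0.0895] 0.037553079426288605
```

```bash
cat > go.py <<'E'
from h import *
import sys
from scipy.spatial.transform import Rotation as R
# target x y z yawdeg
x,y,z,yaw=map(float,sys.argv[1:5])
s=arm.get_state(); Rn=R.from_euler('xyz',s["ee_rot"]); Rt=R.from_euler('xyz',[np.pi,0,np.radians(yaw)])
print("t",s["t"],"pos",s["eef_pos"].round(4),"rpy",np.degrees(s["ee_rot"]).round(2),"q",s["q"].round(2),"F",s["force"].round(1),"w",s["width"])
print("shift",(Rn.inv().apply(np.array([x,y,z])-s["eef_pos"])).round(4),"rot",np.degrees((Rn.inv()*Rt).as_rotvec()).round(2))
E
python3 go.py .547 .005 .249 -77.6
python3 go.py .291 .4383 .249 -35.2
```

```text
t 0.1 pos [0.1629 0.6546 0.2477] rpy [ 1.7991e+02 -1.0000e-02 -1.3970e+01] q [ 1.62  0.36  0.01 -0.   -1.22 -0.29] F [-0.  -0.1 -0.2] w 0.08733224066175492
shift [ 5.296e-01  5.377e-01 -4.000e-04] rot [ 7.000e-02 -6.000e-02  6.363e+01]
t 0.1 pos [0.1629 0.6546 0.2477] rpy [ 1.7991e+02 -1.0000e-02 -1.3970e+01] q [ 1.62  0.36  0.01 -0.   -1.22 -0.29] F [-0.  -0.1 -0.2] w 0.08733224066175492
shift [ 0.1766  0.179  -0.001 ] rot [ 8.000e-02 -2.000e-02  2.123e+01]
```

jog_arm:
  motion:
    - [[0.02,0.02,0,0,0,2.6,0.05],[0.042,0.042,0,0,0,5.2,0.05],[0.065,0.065,0,0,0,8,0.05],[0.09,0.09,0,0,0,11,0.05],[0.112,0.112,0,0,0,14,0.05],[0.134,0.135,0,0,0,17,0.05],[0.156,0.158,0,0,0,19,0.05],[0.177,0.179,0,0,0,21,0.05]]
  newtons: 20

```text
t: 0.9
eef_pos: [0.2918, 0.4366, 0.2478]
ee_rot: [3.14, -0.001, -0.612]
force: [-0.5, 0.5, 0.6]
width: 0.0499
```

```bash
python3 go.py .547 .005 .249 -77.6
```

```text
t 0.9 pos [0.2918 0.4366 0.2478] rpy [ 1.7989e+02 -4.0000e-02 -3.5060e+01] q [ 1.36  0.11 -0.32 -0.   -1.14 -0.4 ] F [-0.5  0.5  0.6] w 0.04994623123665366
shift [ 0.4569  0.2067 -0.0005] rot [ 0.09 -0.08 42.54]
```

jog_arm:
  motion:
    - [[0.03,0.013,0,0,0,2.6,0.05],[0.06,0.026,0,0,0,5.2,0.05],[0.09,0.04,0,0,0,8,0.05],[0.12,0.054,0,0,0,11,0.05],[0.15,0.067,0,0,0,14,0.05],[0.18,0.08,0,0,0,17,0.05],[0.21,0.094,0,0,0,19,0.05],[0.24,0.108,0,0,0,21,0.05]]

```text
t: 1.7
eef_pos: [0.4265, 0.209, 0.248]
ee_rot: [3.14, -0.001, -0.98]
force: [-0.1, -0.2, 0.0]
width: 0.0501
```

```bash
python3 go.py .547 .005 .249 -77.6
```

```text
t 1.7 pos [0.4265 0.209  0.248 ] rpy [ 1.799e+02 -7.000e-02 -5.614e+01] q [ 0.87  0.02 -0.41  0.   -1.14 -0.28] F [-0.1 -0.2  0. ] w 0.05013196735061743
shift [ 0.2366  0.0136 -0.0007] rot [ 0.08 -0.09 21.46]
```

jog_arm:
  motion:
    - [[0.03,0.002,0,0,0,3,0.05],[0.06,0.003,0,0,0,6,0.05],[0.095,0.005,0,0,0,9,0.05],[0.13,0.007,0,0,0,12,0.05],[0.165,0.009,0,0,0,15,0.05],[0.195,0.011,0,0,0,18,0.05],[0.22,0.013,0,0,0,20,0.05],[0.237,0.014,0,0.1,-0.1,21.5,0.05]]

```text
t: 2.5
eef_pos: [0.5473, 0.0028, 0.2478]
ee_rot: [3.141, 0.0, -1.358]
force: [-0.1, -0.3, -0.5]
width: 0.0497
```

```bash
python3 go.py .547 .005 .070 -77.6; python3 - <<'E'
from h import *
for n in("scene","top"): cv2.imwrite(f"pics/{n}1.png",optics.grab_frame(n)[:,:,::-1])
E
```

```text
t 2.5 pos [0.5473 0.0028 0.2478] rpy [ 1.7996e+02  1.0000e-02 -7.7790e+01] q [ 0.36  0.15 -0.27 -0.   -1.15 -0.15] F [-0.1 -0.3 -0.5] w 0.04974866379386704
shift [-0.0022 -0.0004  0.1778] rot [ 0.04  0.01 -0.19]
```

View pics/scene1.png

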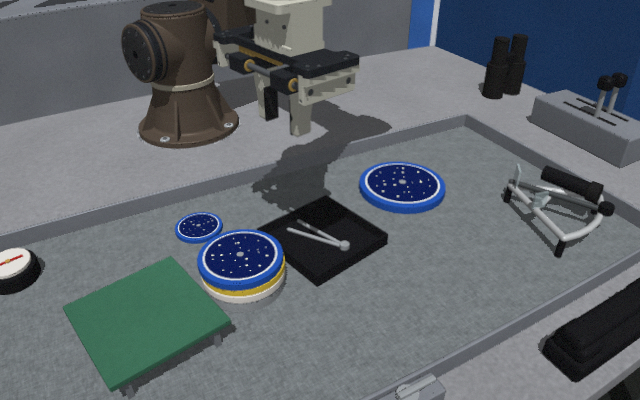

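View pics/top1.png

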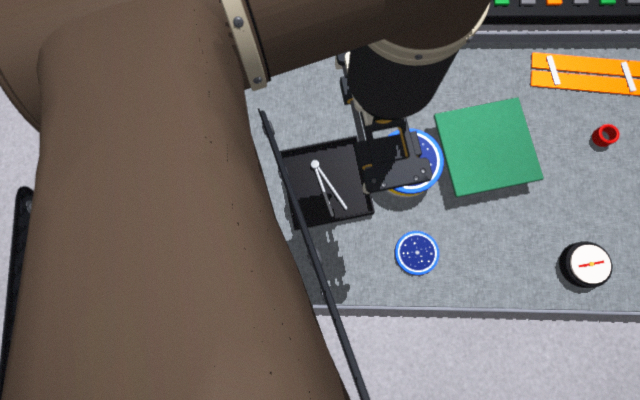

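The gripper is over the tray, high up, with its fingertips near (268,110) and (298,132) in the scene picture. The stack is undisturbed. I'll check that the tip pixels reproject consistently.

```bash
python3 - <<'E'
from h import *
from scipy.spatial.transform import Rotation as R
s=arm.get_state(); Rn=R.from_euler('xyz',s["ee_rot"])
m=optics.camera_model("scene")
P=s["eef_pos"]+Rn.apply([[0,y,.022] for y in(-.046,-.025,.025,.046)])
print(P.round(3)); print(cv2.projectPoints(P,m["R"],m["t"],m["mtx"],m["D"])[0].reshape(-1,2).round())
E
```

```text
[[ 0.592  0.012  0.226]
 [ 0.572  0.008  0.226]
 [ 0.523 -0.003  0.226]
 [ 0.502 -0.007  0.226]]
[[306. 138.]
 [296. 132.]
 [272. 119.]
 [263. 114.]]
```

jog_arm:
  motion:
    - [[-0.002,0,0.02,0,0,0,0.05],[-0.002,0,0.045,0,0,0,0.05],[-0.002,0,0.075,0,0,0,0.05],[-0.002,0,0.105,0,0,0,0.05],[-0.002,0,0.13,0,0,0,0.05],[-0.002,0,0.155,0,0,0,0.05],[-0.002,0,0.17,0,0,0,0.05],[-0.002,0,0.177,0,0,0,0.05]]

```text
t: 3.4
eef_pos: [0.5454, 0.005, 0.069]
ee_rot: [3.138, -0.0, -1.357]
force: [0.0, 0.7, 0.2]
width: 0.0501
```

```bash
python3 go.py .585 -.1625 .070 -77.6; python3 - <<'E'
from h import *
for n in("scene",): cv2.imwrite(f"pics/{n}2.png",optics.grab_frame(n)[:,:,::-1])
E
```

```text
t 3.4 pos [0.5454 0.005  0.069 ] rpy [ 1.7978e+02 -1.0000e-02 -7.7770e+01] q [ 0.37  0.34 -0.49 -0.   -0.75 -0.15] F [0.  0.7 0.2] w 0.050148779793776674
shift [ 0.1721 -0.0032 -0.001 ] rot [ 0.22 -0.01 -0.17]
```

View pics/scene2.png

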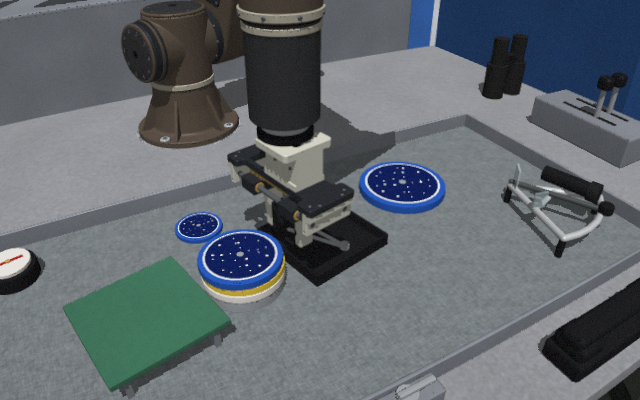

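The fingers sit over the tray behind the stack at rim height, tips around (305,240). The stack is intact at (242,260). I'll start a slow push.

jog_arm:
  motion:
    - [[0.006,-0.003,-0.001,0.2,0,0,0.05],[0.014,-0.003,-0.001,0.2,0,0,0.05],[0.02,-0.003,-0.001,0.2,0,0,0.05],[0.026,-0.003,-0.001,0.2,0,0,0.05],[0.032,-0.003,-0.001,0.2,0,0,0.05],[0.038,-0.003,-0.001,0.2,0,0,0.05],[0.044,-0.003,-0.001,0.2,0,0,0.05],[0.05,-0.003,-0.001,0.2,0,0,0.05]]

```text
t: 4.25
eef_pos: [0.5592, -0.0437, 0.0699]
ee_rot: [3.141, -0.0, -1.358]
force: [-1.2, 2.0, 0.9]
width: 0.0504
```

```bash
python3 go.py .585 -.1625 .070 -77.6; python3 - <<'E'
from h import *
for n in("scene","top"): cv2.imwrite(f"pics/{n}3.png",optics.grab_frame(n)[:,:,::-1])
E
```

```text
t 4.25 pos [ 0.5592 -0.0437  0.0699] rpy [179.99  -0.   -77.78] q [ 0.27  0.35 -0.46  0.   -0.76 -0.06] F [-1.2  2.   0.9] w 0.05036357524665426
shift [ 1.215e-01 -1.000e-04 -1.000e-04] rot [ 0.01 -0.   -0.18]
```

View pics/scene3.png

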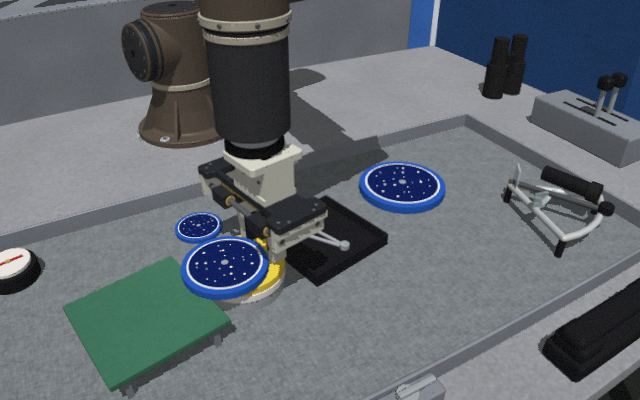

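View pics/top3.png

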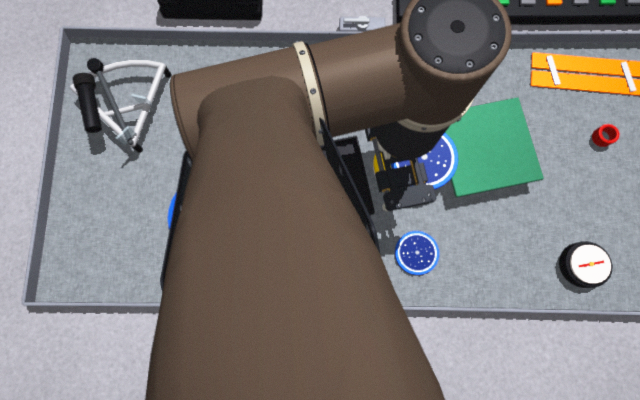

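The star finder has slid about 25 mm toward the ledge and is now centred at (225,265) in the scene picture. The yellow and white discs are still in place at (270,265), so I'll continue.

jog_arm:
  motion:
    - [[0.008,0,0,0,0,0,0.05],[0.016,0,0,0,0,0,0.05],[0.024,0,0,0,0,0,0.05],[0.032,0,0,0,0,0,0.05],[0.04,0,0,0,0,0,0.05],[0.048,0,0,0,0,0,0.05],[0.056,0,0,0,0,0,0.05],[0.062,0,0,0,0,0,0.05]]

```text
t: 5.15
eef_pos: [0.5721, -0.1055, 0.0696]
ee_rot: [3.141, -0.0, -1.359]
force: [-0.8, 0.7, 0.4]
width: 0.05
```

```bash
python3 go.py .585 -.1625 .070 -77.6; python3 - <<'E'
from h import *
for n in("scene",): cv2.imwrite(f"pics/{n}4.png",optics.grab_frame(n)[:,:,::-1])
E
```

```text
t 5.15 pos [ 0.5721 -0.1055  0.0696] rpy [ 1.7995e+02 -1.0000e-02 -7.7840e+01] q [ 0.15  0.38 -0.41  0.   -0.78  0.06] F [-0.8  0.7  0.4] w 0.049983787535740586
shift [ 0.0584 -0.0006 -0.0004] rot [ 0.05 -0.01 -0.24]
```

View pics/scene4.png

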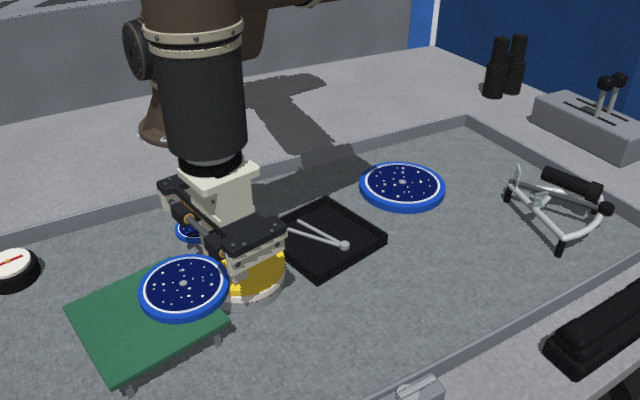

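The star finder is at (183,287), mostly on the ledge and flat. The lower discs are still in place. Next is the last 58 mm.

jog_arm:
  motion:
    - [[0.008,0,-0.0005,0,0,0,0.05],[0.016,0,-0.0005,0,0,0,0.05],[0.024,0,-0.0005,0,0,0,0.05],[0.032,0,-0.0005,0,0,0,0.05],[0.04,0,-0.0005,0,0,0,0.05],[0.047,0,-0.0005,0,0,0,0.05],[0.053,0,-0.0005,0,0,0,0.05],[0.058,0,-0.0005,0,0,0,0.05]]

```text
t: 6.0
eef_pos: [0.5845, -0.1633, 0.0701]
ee_rot: [3.141, -0.0, -1.359]
force: [-0.0, 0.3, 0.1]
width: 0.0498
```

jog_arm:
  motion:
    - [[-0.006,0,0,0,0,0,0.05],[-0.012,0,0,0,0,0,0.05],[-0.018,0,-0.005,0,0,0,0.05],[-0.02,0,-0.025,0,0,0,0.05],[-0.02,0,-0.05,0,0,0,0.05],[-0.02,0,-0.08,0,0,0,0.05],[-0.02,0,-0.11,0,0,0,0.05],[-0.02,0,-0.13,0,0,0,0.05]]

```text
t: 6.8
eef_pos: [0.581, -0.1429, 0.2031]
ee_rot: [-3.14, -0.001, -1.358]
force: [-0.4, -0.2, 0.1]
width: 0.0501
```

```bash
python3 go.py .45 .12 .25 -60; python3 - <<'E'
from h import *
for n in("scene","top"): cv2.imwrite(f"pics/{n}5.png",optics.grab_frame(n)[:,:,::-1])
E
```

```text
t 6.8 pos [ 0.581  -0.1429  0.2031] rpy [-1.7989e+02 -7.0000e-02 -7.7790e+01] q [ 0.09  0.27 -0.23  0.   -1.07  0.13] F [-0.4 -0.2  0.1] w 0.0501474969527987
shift [-0.2846  0.0724 -0.0474] rot [ -0.09  -0.09 -17.79]
```

View pics/scene5.png

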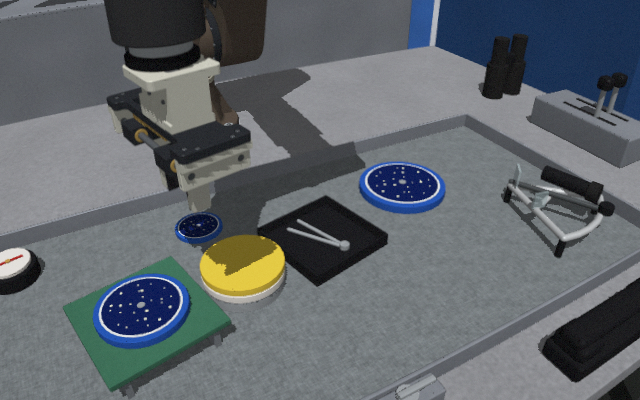

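The star finder lies flat at (142,308), wholly on the ledge with green all round it. The yellow and white discs are still stacked at (242,268). I'll move the arm out of the top camera's view to measure.

jog_arm:
  motion:
    - [[-0.03,0.01,-0.03,0,0,-2,0.05],[-0.07,0.018,-0.04,0,0,-4,0.05],[-0.11,0.028,-0.05,0,0,-6,0.05],[-0.15,0.038,-0.05,0,0,-8,0.05],[-0.19,0.048,-0.05,0,0,-11,0.05],[-0.23,0.058,-0.05,0,0,-14,0.05],[-0.26,0.066,-0.05,0,0,-16,0.05],[-0.285,0.072,-0.05,0,0,-18,0.05]]

```text
t: 7.7
eef_pos: [0.4496, 0.1221, 0.2532]
ee_rot: [-3.137, -0.003, -1.04]
force: [0.7, 0.3, 0.1]
width: 0.05
```

jog_arm:
  motion:
    - [[-0.03,0,0,0,0,-2,0.05],[-0.07,0,0,0,0,-4,0.05],[-0.11,0,0,0,0,-6,0.05],[-0.15,0,0,0,0,-8,0.05],[-0.19,0,0,0,0,-11,0.05],[-0.22,0,0,0,0,-14,0.05],[-0.24,0,0,0,0,-16,0.05],[-0.25,0,0,0,0,-18,0.05]]

```text
t: 8.5
eef_pos: [0.3216, 0.3389, 0.252]
ee_rot: [-3.139, -0.005, -0.722]
force: [0.3, -0.2, -0.1]
width: 0.0505
```

```bash
python3 - <<'E'
from h import *
for n in("scene","top"): cv2.imwrite(f"pics/{n}6.png",optics.grab_frame(n)[:,:,::-1])
print(arm.get_state()["t"])
def yel(f):
    im=cv2.imread(f);h=cv2.cvtColor(im,cv2.COLOR_BGR2HSV)
    b=(abs(h[...,0].astype(int)-25)<6)&(h[...,1]>150)&(h[...,2]>60); b[:,500:]=0;b[:100]=0
    c=cnts(b)[0].reshape(-1,2); W=ray("top",cv2.convexHull(c).reshape(-1,2),.044)[:,:2]
    print("yellow top",cv2.minEnclosingCircle(W.astype(np.float32)))
yel("pics/top6.png")
E
sed -i 's/(.056,)/(.054,)/' m.py; python3 m.py 6
```

```text
8.6
yellow top ((0.5652488470077515, -0.07859025150537491), 0.06114864721894264)
scene ledge px [[171, 257], [229, 324], [110, 390], [63, 307]]
[[0.51, -0.1666, 0.042], [0.6687, -0.1359, 0.042], [0.6993, -0.2857, 0.042], [0.5428, -0.32, 0.042]] mean [ 0.60521383 -0.22704194  0.042     ]
rect ((0.6044703125953674, -0.2260599136352539), (0.16500845551490784, 0.1589641273021698), 12.603276252746582)
 disc px [143. 311.] fit [ 0.6038 -0.2265  0.0625] enc [ 0.6039 -0.2267] 0.0647580623626709
 disc px [557.  82.] fit [0.3386 1.1667 0.3424] enc [0.3302 1.1624] 0.3443707227706909
 disc px [406. 190.] fit [0.5246 0.2268 0.0794] enc [0.5254 0.2276] 0.08234977722167969
 disc px [196. 227.] fit [ 0.4747 -0.1131  0.0376] enc [ 0.4746 -0.1145] 0.03907574340701103
top ledge px [[518, 98], [542, 178], [456, 196], [434, 115]]
[[0.6908, -0.2861, 0.042], [0.5394, -0.3177, 0.042], [0.5046, -0.1651, 0.042], [0.6564, -0.1315, 0.042]] mean [ 0.597795   -0.22511121  0.042     ]
rect ((0.5978460907936096, -0.22486001253128052), (0.15999586880207062, 0.16066712141036987), 12.449626922607422)
 disc px [209. 217.] fit [0.4621 0.2629 0.0771] enc [0.4622 0.2629] 0.07775687426328659
 disc px [489. 145.] fit [ 0.596  -0.2252  0.061 ] enc [ 0.596  -0.2252] 0.06232070177793503
 disc px [415. 253.] fit [ 0.4026 -0.0901  0.0372] enc [ 0.4028 -0.0899] 0.037645865231752396
```

View pics/top6.png

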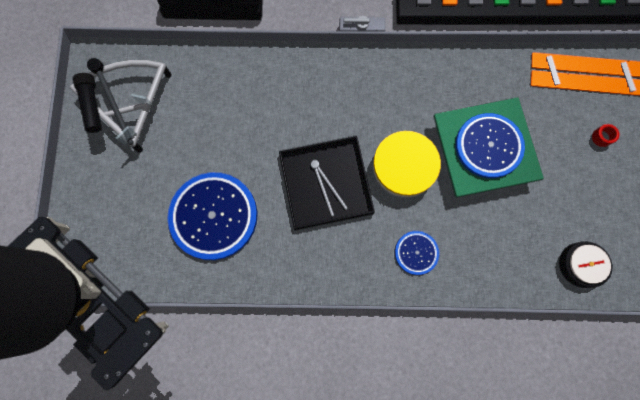

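The star finder is at (491,145) in the top view, within about 2 mm of the ledge centre. The yellow disc is at (407,163), about 3 mm from the stack axis as first measured, and the arm is clear of everything.

```bash
python3 -c "
from station import arm
print(arm.job_done())"
```

```text
the job is handed in; nothing more can be done
None
```

The star finder now lies flat and wholly on the green ledge, and the job is handed in at about 8.6 s of the 40 s allowed. I pushed its rim with the two fingertips, set 50 mm apart and clear of the middle disc, about 147 mm onto the ledge. I then backed off, lifted and moved the arm clear.

**Position:** the top camera puts its centre about 2 mm from the ledge centre, and the scene camera about 1 mm. The two cameras disagree by about 7 mm on absolute x, because the ledge's visible sides and the other blue objects bias the scene fit. Each camera alone shows it centred on the ledge.

**Flatness:** judged from the pictures only, not measured. Its outline fits a 61–62 mm circle (true radius 60 mm) at the expected height.

**Lower discs:** the yellow disc is within about 3 mm of the star finder's starting axis, which is inside the stated 3 mm centring tolerance. The white disc looks unmoved in the pictures, but I did not measure it separately.

**Forces:** the readings I took at the end of each move stayed within about 2.5 N.

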